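Sort the loose bench supplies into the holders made for them

ROBOT

A 6-joint arm with a two-finger parallel gripper is mounted at the origin on a cart in front of the work surface, level with it; the furniture and walls round the work are solid. World frame = base frame: x ahead of the robot, y to its left, z up, the work surface at z = 0. Lengths are in m, angles in rad, forces in N, time in s.
With the tool pointing down it reaches from about 0.325 to 0.775 m from the base axis. Payload 9.3 kg.
Tool frame: the origin (TCP) lies at the very end of the fingers, on their centre line; the grasp point (between the pads) lies 19 mm behind it; z points along the fingers, y is the line along which they close (so a half turn about z gives the same grasp; the last joint's range is limited). The gripper opens to 85 mm and grips with 20 to 120 N. Pads are 22 mm wide; open, the fingers measure 114 mm over their backs; the gripper's body (76 mm by 85 mm) begins 54 mm behind the grasp point. The pads swing forward as they close: fully open they stand 13 mm farther back than shut.
Start: joints at [-1.385, 0.259, 0.021, 1.334, 0, 1.418], TCP at [0.183, -0.519, 0.231] pointing down, gripper open.
Joint ranges: [-3.04, 3.04], [-0.91, 1.82], [-1.04, 1.36], [-1.92, 1.95], [-1.52, 1.45], [-3.14, 3.14]. Speed limits (rad/s): [2.22, 2.22, 2.79, 3.14, 3.14, 3.14].

INTERFACE

Orientations are given as [roll, pitch, yaw] about the fixed x, y, z axes, in that order (R = Rz(yaw) Ry(pitch) Rx(roll)).
In Python, from rig import bot gives the robot as it stands.
- The arm moves only by the shell command python3 -m jog 'ROWS' [OPENING] [FORCE]. ROWS is JSON, a list of rows, each a list of 2 entries, a list of its own where there are three numbers: the shift along the tool's x, y, z in cm, then the turn about the tool's z in rad. In form: [[[dx, dy, dz], twist], ...]. A call has exactly 8 rows; each row is the pose to reach, as a shift and turn from the pose commanded when the call began, along the tool's axes at that moment; what a row does not reach only later rows make up. A row lasts 1/12 s, in which the tool goes at most 41.7 mm and 7.16 degrees, less where a joint would pass 70% of its speed; a pose out of reach is approached as far as the arm can. A call with a gripper value outside its range is refused whole. OPENING is the opening in per cent of the stroke, from 0 (shut) to 100 (fully open), set as the call begins (- or left out, the last holds). The fingers move at their own pace and stop on an object; FORCE is the grip in N (left out, the last holds). Time passes only in rows, so rows that repeat a pose let the fingers close, or fill a call up. It gives the time, the measured TCP pose, the force, the opening and the grip force at its end, in the units of the state.
- bot.get_state(): the state, without advancing time (a new reading comes with each control period).
- bot.snapshot(name): name is "side" or "top"; returns a dict with "frame" (384x512x3 uint8, blue, green, red), "camera_matrix" (3x3 intrinsics, pixels), "k1" (the pictures are not rectified: a ray, as slopes to the right and down, at radius r is drawn at 1 + k1 r^2 times it, then the intrinsics apply), "T" (4x4, takes a point from camera to world coordinates). Camera axes: x right, y up, looking along -z (the intrinsics and any distortion apply to the point x, -y, -z); pixel columns grow to the right and rows downward; lengths in m; the calibration is good to about 2 mm. A picture is of the moment at which its call begins. There is no depth.
- bot.job_done(): hands the job in; it is judged then, once.
The state is a dict: "time_s": time; "joint_pos": joint angles; "qd": joint speeds; "tau": joint torques, N m; "tool_pos": TCP position; "tool_rot": TCP orientation; "wrist_force": force on the tool from outside, world axes, zero at the start; "ft_torque": the same for the moment, N m; "finger_gap": finger opening in m; "grasp_force": force on a finger pad.
Only numpy, scipy, OpenCV 4.12 (cv2) and the standard library are available. Lean on these libraries where they do the work, as an engineer would, in place of code of your own. Each camera call takes 0.05 s, during which the arm holds its last target. There are 200 camera calls.

TASK

Put the four supplies left lying on the bench away, each in the grey holder shaped for it: the black tape roll down over the pin of its spindle, the solder reel upright in the round dish, the marker pen lying in the long narrow cradle and the cement bottle lying flat in the short wide cradle. Seat each one fully, let go of everything, and leave the side cutters and the tall squeeze bottle where they are.

Things in the scene. Friction and masses are not known exactly. Their poses are not given: they have to be found in the camera images.
- tape_mid (a point): Roll of black insulating tape lying flat on the bench: outside diameter 64, core hole diameter 39 clear, 18 high, 50 g. The point is the centre of the roll, half-way up; z is the roll's axis. Grip across the outside diameter from above.
- spool_mid (a point): Reel of solder wire standing on end, blue plastic flanges 52 in diameter, 40 high overall, silvery wire between them, 260 g; a thin loose wire end sticks out to one side and offers no resistance. The point is on the reel's axis, half-way up (20 above its underside); z is the reel's axis. Grip across the 52 flange from above, near the top.
- glue_mid (a point): Cream squeeze bottle of cement with a thin nozzle, lying on its flat side, 111 long: body 30 wide, 21 high, 74 long, nozzle 16 thick, 60 g. The point is the middle of the whole length, 10.5 above the underside; y runs along the bottle, nozzle at -y (body from y = -21 to +53, nozzle -21 to -53). It can be gripped from above across the 30 width at this point.
- pen_mid (a point): Round marker pen, white barrel and blue cap, lying: 127 long, 16 diameter, 16 g. The point is its middle, 8 above its underside; y runs along the pen (cap at -y). Grip across the barrel from above.
- tape_spindle_seat (a point): Home of the tape roll, a grey fixed holder: foot plate 84 x 84 x 6, on it a round pedestal of 52 diameter with its top 21 above the bench, and in its middle an upright pin of 26 diameter, tapering from 41 above the bench to 12 diameter at its tip, 55 above the bench. The point is on the pin's axis, 30 above the bench, where the centre of a seated roll lies. z up.
- reel_dish_seat (a point): Home of the solder reel, a grey fixed holder: foot plate 84 x 84 x 6 with a shallow round dish, floor 9 above the bench, 62 inside diameter near the floor, flaring to 74 inside and 80 outside at the rim, 19 above the bench. The point is on the dish's axis, 29 above the bench, where the centre of a seated reel lies. z up.
- pen_cradle_seat (a point): Home of the pen, a grey fixed cradle, the longer, narrower of two: foot plate 52 x 156, two raised U-shaped ends with flared lips 35 high, between them a finger gap 60 long, open to both sides, with a spine 8 wide in it. Slot 26 wide, 140 long, its floor and the spine 20 above the bench. y along the slot. The point is mid-slot, 28 above the bench, where the middle of a seated pen lies.
- glue_cradle_seat (a point): Home of the cement bottle, a grey fixed cradle like the pen's but shorter and wider: foot plate 84 x 140, slot 44 wide, 124 long, floor and spine 20 above the bench, lips 37 high, the same 60 long finger gap in the middle. y along the slot. The point is mid-slot, 30.5 above the bench, where the middle of a seated bottle lies.
- flux_mid (a point): Bystander, to be left where it is: tall translucent squeeze bottle with a blue needle cap, standing, 52 diameter, 140 high with the needle. The point is on its axis, 42 above the bench. (Also keep the wrist clear of a fixed bundle of leads that hangs slantwise behind the work, from x 0.63, y 0.00 at 0.75 m up, by x 0.67, y -0.15 at 0.37 m, to x 0.76, y -0.29 near the bench.)
- cutters: Bystander, to be left where it is: side cutters with yellow grips, lying, 133 x 81 x 12. The origin is at the middle of their underside, y points to the jaws.

How it is judged:
At the end, for the whole second after the job is handed in: All four released, at rest, in their own holders. Tape and reel centres within 12 mm sideways and 5 mm in height of the seat, tilt under 0.15 rad. Pen and bottle middles within 10 mm across, 12 mm along and 6 mm in height of the seat, in line with it to 0.15 rad, either way; bottle flat to 0.25 rad (horizontal distance between tape_mid and tape_spindle_seat below 0.012 m and z of tape_mid in the frame of tape_spindle_seat between -0.005 and 0.005 m and angle between each of tape_mid, spool_mid's own z axis and vertical below 0.15 rad and linear speed of each of tape, spool, pen, glue below 0.02 m/s and horizontal distance between spool_mid and reel_dish_seat below 0.012 m and z of spool_mid in the frame of reel_dish_seat between -0.005 and 0.005 m and x of pen_mid in the frame of pen_cradle_seat between -0.01 and 0.01 m and y of pen_mid in the frame of pen_cradle_seat between -0.012 and 0.012 m and z of pen_mid in the frame of pen_cradle_seat between -0.006 and 0.006 m and angle between the y axis of pen_mid and the y axis of pen_cradle_seat, either way round below 0.15 rad and x of glue_mid in the frame of glue_cradle_seat between -0.01 and 0.01 m and y of glue_mid in the frame of glue_cradle_seat between -0.012 and 0.012 m and z of glue_mid in the frame of glue_cradle_seat between -0.006 and 0.006 m and angle between the y axis of glue_mid and the y axis of glue_cradle_seat, either way round below 0.15 rad and angle between glue_mid's own z axis and vertical below 0.25 rad); the robot touches nothing.
It fails at once if the tall squeeze bottle is pushed more than 30 mm or knocked over (distance of flux_mid from where it was at the start of the episode above 0.03 m or angle between flux_mid's own z axis and vertical above 0.6 rad).
It fails at once if the side cutters are pushed more than 30 mm (distance of cutters from where it was at the start of the episode above 0.03 m).
It also fails if it takes over 106 s, if anything falls off the work surface, if the arm or the gripper's body presses on something with over 40 N, if the wrist force passes 120 N, or if a joint passes its speed limit or range.

## Working session

There is one attempt and no reset: what is moved stays moved. The work goes in short steps, Python scripts to look and compute and a shell command to move; the robot and the scene stay as the last step left them, time stands still between calls to the robot, and variables do not carry over. Pictures are saved under pics/ and viewed, at most 17 in all, crops included, and the job is handed in when it is done.

```bash
ls; mkdir -p pics; cat > h.py <<'E'
import numpy as np, cv2
from rig import bot
def snap(n,f):
    s=bot.snapshot(n); cv2.imwrite('pics/'+f+'.png',s['frame']); np.savez('pics/'+f+'.npz',K=s['camera_matrix'],k1=s['k1'],T=s['T']); return s
def load(f): return np.load('pics/'+f+'.npz')
def p2w(f,u,v,z):
    d=load(f);K=d['K'];k1=float(d['k1']);T=d['T']
    r=cv2.undistortPoints(np.array([[[u,v]]],float),K,np.array([k1,0,0,0.]))[0,0]
    D=T[:3,:3]@np.array([r[0],-r[1],-1]);o=T[:3,3]
    return o+D*(z-o[2])/D[2]
def w2p(f,P):
    d=load(f);T=d['T'];c=(np.array(P)-T[:3,3])@T[:3,:3]
    c=c*[1,-1,-1]
    return cv2.projectPoints(c.reshape(-1,1,3),np.zeros(3),np.zeros(3),d['K'],np.array([float(d['k1']),0,0,0.]))[0][:,0]
E
python3 - <<'E'
from h import *
for n in('top','side'):
    s=snap(n,n+'0'); print(s['T'].round(3),s['camera_matrix'],s['k1'])
    cv2.imwrite('pics/%s0b.png'%n,cv2.resize(s['frame'],(800,600),interpolation=cv2.INTER_CUBIC))
print(bot.get_state())
E
```

```text
pics
[[ 0.022  0.993 -0.117  0.304]
 [-1.     0.022 -0.     0.043]
 [ 0.002  0.117  0.993  1.767]
 [ 0.     0.     0.     1.   ]] [[468.8982256    0.         259.33903814]
 [  0.         468.8982256  190.10560005]
 [  0.           0.           1.        ]] -0.03173369972227263
[[-0.46  -0.792  0.402  1.016]
 [ 0.888 -0.415  0.2    0.281]
 [ 0.009  0.449  0.894  1.154]
 [ 0.     0.     0.     1.   ]] [[372.85555396   0.         256.95968942]
 [  0.         372.85555396 185.47785235]
 [  0.           0.           1.        ]] -0.0059713026530445815
{'time_s': 0.1, 'joint_pos': array([-1.38459549e+00,  2.59130169e-01,  2.08774938e-02,  1.33367857e+00,
       -1.46268978e-05,  1.41818916e+00]), 'qd': array([-0.00032338,  0.00032998,  0.00148084, -0.00101345,  0.00193954,
       -0.00070015]), 'tau': array([ 5.49798366e-03, -5.56694019e+01,  3.45071661e+01,  1.16024443e-02,
       -4.63208983e-05, -2.67367419e-06]), 'tool_pos': array([ 0.18274512, -0.51851298,  0.2307454 ]), 'tool_rot': array([-3.14046870e+00, -1.58068011e-04,  3.38807923e-01]), 'wrist_force': array([-0.92514761,  0.37657913,  0.6370498 ]), 'ft_torque': array([0.07302019, 0.02564487, 0.02658442]), 'grasp_force': 0.0, 'finger_gap': 0.08529775463287713}
```

View pics/top0b.png

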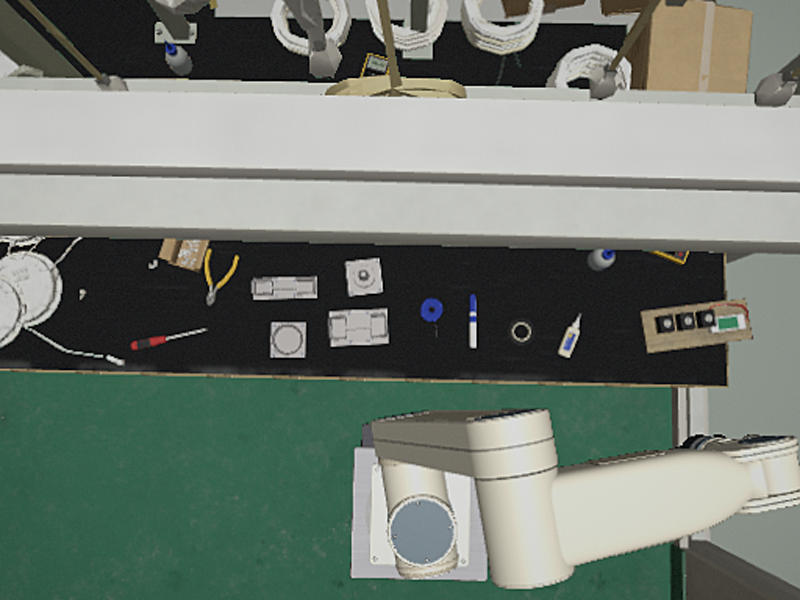

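View pics/side0b.png

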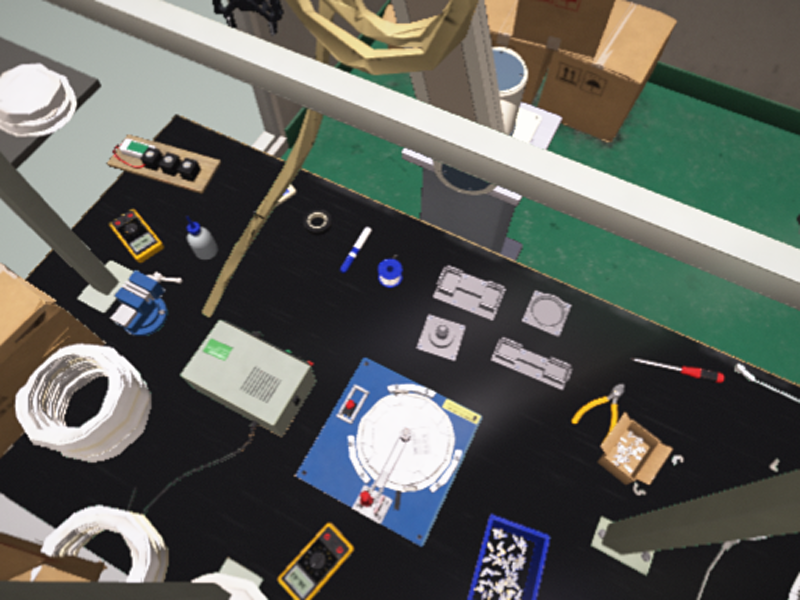

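Top view, in 800-wide pixels: the holders are pen cradle (285,288), spindle (364,277), dish (289,340) and glue cradle (359,327). The supplies are reel (431,310), pen (473,322), tape (521,331) and glue (570,335). I'll zoom in for exact pixels.

```bash
python3 - <<'E'
import cv2
a=cv2.imread('pics/top0.png')
c1=a[155:240,150:275]; c2=a[155:240,260:385]
r=lambda c:cv2.resize(c,None,fx=6.4,fy=6.4,interpolation=cv2.INTER_CUBIC)
cv2.imwrite('pics/c1.png',r(c1)); cv2.imwrite('pics/c2.png',r(c2))
E
```

```text
(no output)
```

View pics/c1.png

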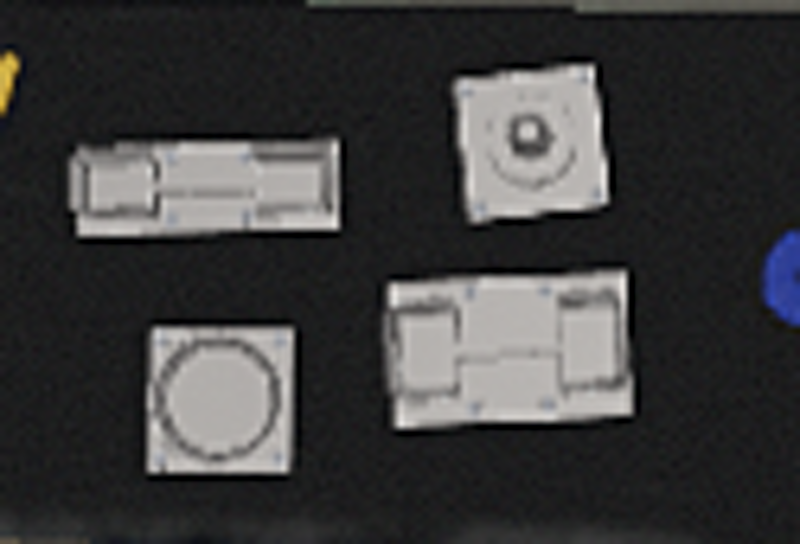

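View pics/c2.png

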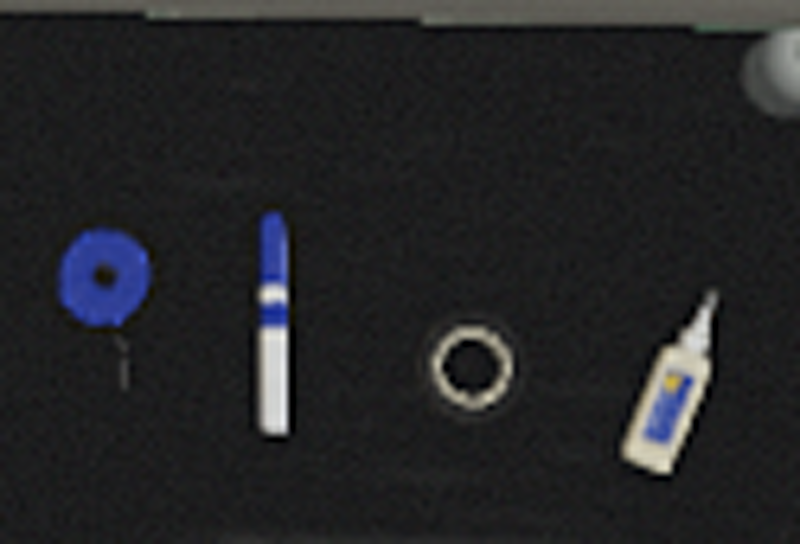

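```bash
cat > m.py <<'E'
from h import *
def q(u,v,ox,z): return p2w('top0',(u+.5)/6.4-.5+ox,(v+.5)/6.4-.5+155,z)
def quad(name,c,ox,z):
    P=np.array([q(*p,ox,z) for p in c]); m=P.mean(0)
    e=[np.linalg.norm(P[i]-P[(i+1)%4]).round(4) for i in range(4)]
    d=(P[1]+P[2]-P[0]-P[3]); print(name,m.round(4),e,'yaw of img-right axis deg',np.degrees(np.arctan2(d[1],d[0])).round(1)); return m
quad('spindle',[(455,77),(594,63),(609,205),(470,223)],150,.006)
print('pin tip',q(530,131,150,.055))
quad('dish',[(150,325),(296,327),(292,473),(147,473)],150,.006)
print('dish rim',q(218,399,150,.019))
quad('pencr',[(75,148),(340,137),(340,230),(77,236)],150,.006)
quad('gluecr',[(387,283),(628,269),(634,415),(395,430)],150,.006)
print('reel',q(105,277,260,.04))
a,b=q(273,212,260,.008),q(274,436,260,.008);print('pen cap,end',a,b,(a+b)/2,np.degrees(np.arctan2(*(b-a)[1::-1])))
print('tape',q(472,367,260,.018))
a,b=q(714,292,260,.0105),q(648,466,260,.0105);print('glue noz,end',a,b,(a+b)/2,np.degrees(np.arctan2(*(b-a)[1::-1])))
E
python3 m.py
python3 - <<'E'
from h import *
f=cv2.imread('pics/side0.png')
cv2.imwrite('pics/s1.png',cv2.resize(f[110:260,170:370],(800,600),interpolation=cv2.INTER_CUBIC))
E
```

```text
spindle [0.5601 0.1459 0.006 ] [np.float64(0.083), np.float64(0.0856), np.float64(0.0828), np.float64(0.0879)] yaw of img-right axis deg -82.1
pin tip [0.55926291 0.14436578 0.055     ]
dish [0.4034 0.324  0.006 ] [np.float64(0.0861), np.float64(0.0857), np.float64(0.085), np.float64(0.087)] yaw of img-right axis deg -89.1
dish rim [0.40282751 0.32383821 0.019     ]
pencr [0.5285 0.337  0.006 ] [np.float64(0.1574), np.float64(0.0555), np.float64(0.1556), np.float64(0.0526)] yaw of img-right axis deg -86.9
gluecr [0.4368 0.1547 0.006 ] [np.float64(0.1423), np.float64(0.0862), np.float64(0.1404), np.float64(0.0868)] yaw of img-right axis deg -85.3
reel [ 0.47977136 -0.01848641  0.04      ]
pen cap,end [ 0.52380359 -0.1181821   0.008     ] [ 0.39164097 -0.12026946  0.008     ] [ 0.45772228 -0.11922578  0.008     ] -179.09515404263712
tape [ 0.43389509 -0.23464022  0.018     ]
glue noz,end [ 0.48177892 -0.37853808  0.0105    ] [ 0.37864799 -0.33923696  0.0105    ] [ 0.43021345 -0.35888752  0.0105    ] 159.13916383151567
```

View pics/s1.png

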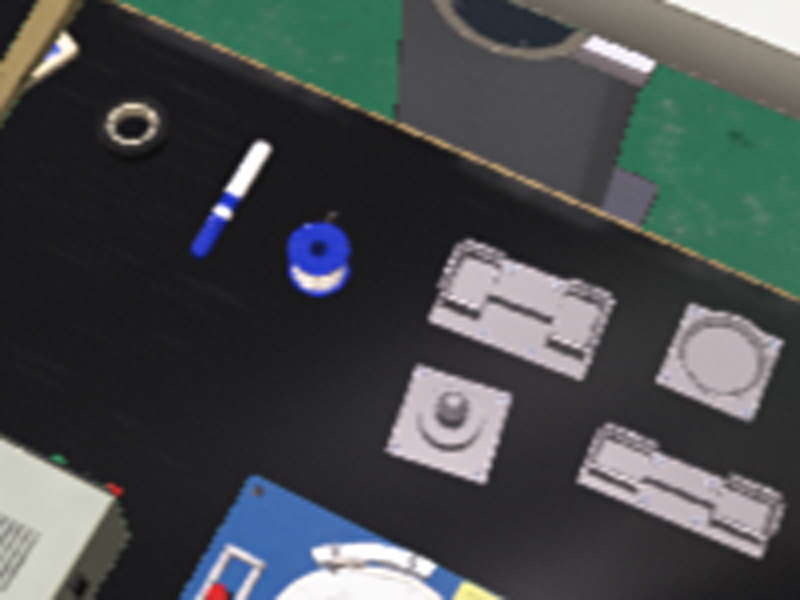

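```bash
cat > s.py <<'E'
from h import *
def q(u,v,z): return p2w('side0',(u+.5)/4-.5+170,(v+.5)/4-.5+110,z).round(4)
print('pin',q(452,397,.055),'reel',q(319,247,.04),'tape',q(133,125,.018),'dish',q(722,353,.019))
print('pen',q(265,144,.008),q(200,253,.008))
for n,c in dict(sp=[(418,365),(513,394),(487,483),(387,452)],dish=[(690,304),(783,341),(754,420),(656,382)]).items():
    print(n,np.mean([q(*p,.006) for p in c],0))
print('glue/pen cr lower corners',q(430,321,.006),q(583,380,.006),q(578,483,.006),q(763,557,.006))
print('flux',p2w('side0',205*.64,250*.64,0.0))
E
python3 s.py
cat > go.py <<'E'
# go.py x y z yaw_deg [x0 y0 z0 yaw0_deg]: shift in tool axes cm, and twist
import sys,numpy as np
a=list(map(float,sys.argv[1:]))
if len(a)<8:
    from rig import bot
    s=bot.get_state();a=a[:4]+list(s['tool_pos'])+[np.degrees(s['tool_rot'][2])]
y=np.radians(a[7]);d=np.array(a[:3])-a[4:7]
print('shift cm',np.round([100*(d[0]*np.cos(y)+d[1]*np.sin(y)),100*(d[0]*np.sin(y)-d[1]*np.cos(y)),-100*d[2]],2),'twist',np.radians(a[7]-a[3]).round(3),'dist',np.linalg.norm(d).round(3))
E
python3 go.py .430 -.359 .12 -20.9
```

```text
pin [0.5581 0.1472 0.055 ] reel [ 0.4793 -0.015   0.04  ] tape [ 0.4355 -0.229   0.018 ] dish [0.4018 0.3266 0.019 ]
pen [ 0.3924 -0.1169  0.008 ] [ 0.5174 -0.1128  0.008 ]
sp [0.55885 0.15075 0.006  ]
dish [0.402375 0.328875 0.006   ]
glue/pen cr lower corners [0.4827 0.094  0.006 ] [0.4726 0.2323 0.006 ] [0.5586 0.265  0.006 ] [0.5475 0.4206 0.006 ]
flux [ 0.61522097 -0.42168222  0.        ]
shift cm [28.62 -6.83 11.07] twist 0.704 dist 0.314
```

```bash
python3 -m jog '[[[3,-0.7,1],0.1],[[7,-1.7,2.5],0.2],[[11,-2.6,4],0.3],[[15,-3.6,5.5],0.4],[[19,-4.5,7.5],0.5],[[23,-5.5,9],0.6],[[26.5,-6.3,10.3],0.68],[[28.7,-6.9,11],0.704]]' 80 60; python3 -m jog '[[[0,0,0],0],[[0,0,0],0],[[0,0,0],0],[[0,0,0],0],[[0,0,0],0],[[0,0,0],0],[[0,0,0],0],[[0,0,0],0]]'; python3 go.py .4305 -.3575 .004 -20.9; python3 -c "
from h import *
s=snap('top','t1')['frame'];s2=snap('side','s1_')['frame']
r=lambda c:cv2.resize(c,(400,400),interpolation=cv2.INTER_CUBIC)
cv2.imwrite('pics/v1.png',np.hstack([r(s[150:250,320:420]),r(s2[80:180,120:220])]))"
```

```text
time_s: 0.77
tool_pos: [0.4321, -0.3561, 0.1197]
tool_rot: [-3.141, 0.001, -0.369]
wrist_force: [0.5, -0.1, -0.2]
finger_gap: 0.0684
grasp_force: 0.0
time_s: 1.43
tool_pos: [0.4301, -0.3587, 0.1215]
tool_rot: [3.141, -0.0, -0.366]
wrist_force: [-0.7, -0.3, 0.2]
finger_gap: 0.0684
grasp_force: 0.0
shift cm [-1.000e-02 -1.300e-01  1.175e+01] twist -0.001 dist 0.118
```

View pics/v1.png

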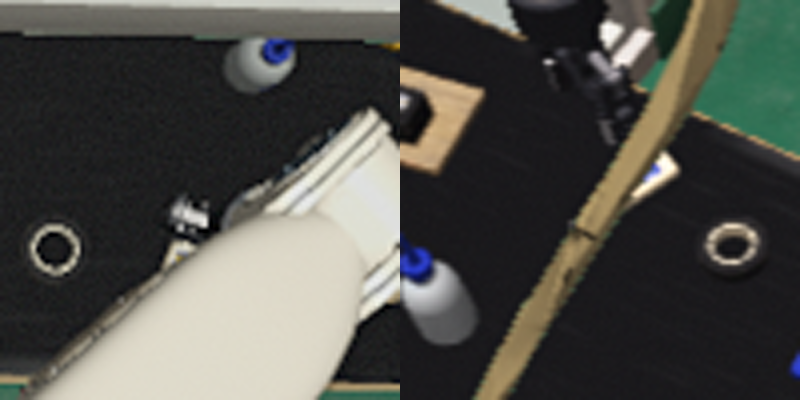

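The arm hides the bottle in the top view, and the open gripper sits over it. The motion tracks well, so I'll descend, close and lift.

```bash
python3 -m jog '[[[0,-0.1,2],0],[[0,-0.1,5],0],[[0,-0.1,8],0],[[0,-0.1,10],0],[[0,-0.1,11],0],[[0,-0.1,11.6],0],[[0,-0.1,11.7],0],[[0,-0.1,11.7],0]]' 80 60; python3 -m jog '[[[0,0,0],0],[[0,0,0],0],[[0,0,0],0],[[0,0,0],0],[[0,0,0],0],[[0,0,0],0],[[0,0,0],0],[[0,0,0],0]]' 10 60;  python3 -m jog '[[[0,0,-1],0],[[0,0,-3],0],[[0,0,-6],0],[[0,0,-9],0],[[0,0,-11],0],[[0,0,-11.5],0],[[0,0,-11.5],0],[[0,0,-11.5],0]]'; python3 go.py .437 .156 .12 94.5
```

```text
time_s: 2.2
tool_pos: [0.4313, -0.3578, 0.005]
tool_rot: [3.141, -0.001, -0.365]
wrist_force: [-0.3, 0.1, 0.7]
finger_gap: 0.0683
grasp_force: 0.0
time_s: 2.87
tool_pos: [0.4313, -0.3577, 0.0054]
tool_rot: [3.141, -0.002, -0.365]
wrist_force: [0.5, 1.8, 6.3]
finger_gap: 0.0276
grasp_force: 58.6
time_s: 3.53
tool_pos: [0.4307, -0.3571, 0.1191]
tool_rot: [-3.142, 0.0, -0.365]
wrist_force: [-0.1, -0.6, -1.1]
finger_gap: 0.0274
grasp_force: 59.5
shift cm [-17.74 -48.15  -0.09] twist -2.015 dist 0.513
```

```bash
python3 -m jog '[[[-0.6,-1.5,0],-0.05],[[-1.5,-4,0],-0.15],[[-2.7,-7.5,0],-0.27],[[-4,-11,0],-0.39],[[-5.3,-14.5,0],-0.51],[[-6.6,-18,0],-0.63],[[-7.8,-21.3,0],-0.75],[[-8.9,-24.1,0],-0.87]]'; python3 go.py .437 .156 .12 94.5 ; python3 -c "
from rig import bot;print(bot.get_state()['joint_pos'])"
```

```text
time_s: 4.2
tool_pos: [0.4326, -0.098, 0.1179]
tool_rot: [-3.139, 0.001, 0.511]
wrist_force: [0.6, 0.5, -1.8]
finger_gap: 0.0268
grasp_force: 59.5
shift cm [ 12.81 -21.94  -0.21] twist -1.138 dist 0.254
[-4.12586996e-01  1.47685017e-01 -4.25756988e-01  1.00016989e+00
  2.88401968e-04  2.21793594e+00]
```

```bash
python3 go.py .437 .156 .12 94.5 .4336 -.1003 .1192 28.9; python3 -m jog '[[[1.5,-2.7,0],-0.12],[[3.2,-5.6,0],-0.24],[[5,-8.5,0],-0.36],[[6.8,-11.7,0],-0.48],[[8.6,-14.9,0],-0.6],[[10.3,-17.9,0],-0.72],[[11.8,-20.4,0],-0.84],[[12.7,-22,0],-0.96]]'; python3 -m jog '[[[0,0,0],-0.1],[[0,0,0],-0.15],[[0,0,0],-0.18],[[0,0,0],-0.185],[[0,0,0],-0.185],[[0,0,0],-0.185],[[0,0,0],-0.185],[[0,0,0],-0.185]]';python3 go.py .437 .156 .12 94.5; python3 -c "
from h import *
s=snap('top','t2')['frame'];s2=snap('side','s2_')['frame']
r=lambda c:cv2.resize(c,(400,400),interpolation=cv2.INTER_CUBIC)
cv2.imwrite('pics/v2.png',np.hstack([r(s[150:250,180:280]),r(s2[140:240,245:345])]))"
```

```text
shift cm [ 12.68 -22.27  -0.08] twist -1.145 dist 0.256
time_s: 4.87
tool_pos: [0.4374, 0.156, 0.1179]
tool_rot: [-3.139, 0.0, 1.473]
wrist_force: [-0.8, -0.4, -1.0]
finger_gap: 0.0276
grasp_force: 59.5
time_s: 5.53
tool_pos: [0.4385, 0.1534, 0.1191]
tool_rot: [-3.141, 0.0, 1.649]
wrist_force: [0.4, 0.4, -0.4]
finger_gap: 0.0273
grasp_force: 59.5
shift cm [ 0.27 -0.13 -0.09] twist -0.0 dist 0.003
```

View pics/v2.png

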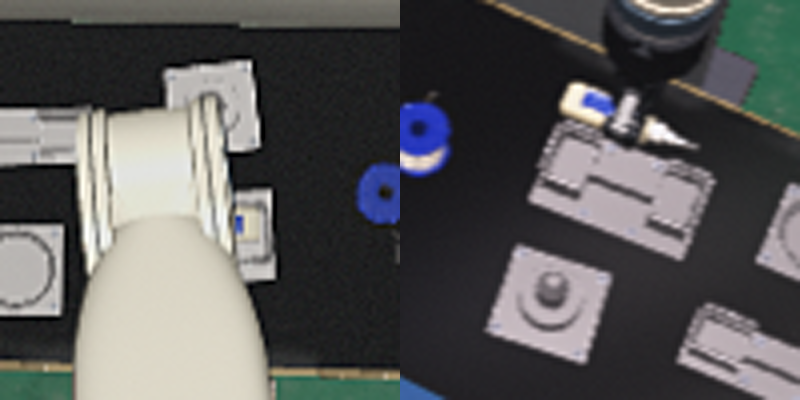

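```bash
python3 -c "
from h import *
a=p2w('s2_',170/4+245,103/4+140,.124);b=p2w('s2_',295/4+245,149/4+140,.124)
print(a,b,(a+b)/2,np.linalg.norm(a-b))"
python3 go.py .437 .156 .027 94.5
```

```text
[0.44551309 0.10507753 0.124     ] [0.43746924 0.20950261 0.124     ] [0.44149117 0.15729007 0.124     ] 0.10473443944404623
shift cm [ 0.27 -0.14  9.22] twist -0.0 dist 0.092
```

```bash
python3 -m jog '[[[0.2,-0.1,1],0],[[0.2,-0.1,3.5],0],[[0.2,-0.1,6],0],[[0.2,-0.1,8],0],[[0.2,-0.1,8.8],0],[[0.2,-0.1,9.1],0],[[0.2,-0.1,9.3],0],[[0.2,-0.1,9.3],0]]'; python3 -m jog '[[[0,0,0],0],[[0,0,0],0],[[0,0,0],0],[[0,0,0],0],[[0,0,0],0],[[0,0,0],0],[[0,0,0],0],[[0,0,0],0]]' 75;  python3 -m jog '[[[0,0,-1],0],[[0,0,-3],0],[[0,0,-6],0],[[0,0,-9],0],[[0,0,-11],0],[[0,0,-11.5],0],[[0,0,-11.5],0],[[0,0,-11.5],0]]'; python3 go.py .456 -.117 .12 1.3
```

```text
time_s: 6.3
tool_pos: [0.438, 0.1555, 0.0268]
tool_rot: [3.141, -0.0, 1.65]
wrist_force: [0.1, -0.1, -1.3]
finger_gap: 0.0271
grasp_force: 59.5
time_s: 6.97
tool_pos: [0.4374, 0.1555, 0.0263]
tool_rot: [3.142, -0.0, 1.65]
wrist_force: [0.5, -0.5, -0.2]
finger_gap: 0.0641
grasp_force: 0.0
time_s: 7.63
tool_pos: [0.4371, 0.1554, 0.1406]
tool_rot: [-3.141, 0.0, 1.65]
wrist_force: [-0.5, -0.8, 0.5]
finger_gap: 0.0639
grasp_force: 0.0
shift cm [-27.3   -0.27   2.06] twist 1.627 dist 0.274
```

```bash
python3 -m jog '[[[-2.5,0,0.2],0.12],[[-6,0,0.4],0.24],[[-10,-0.1,0.8],0.36],[[-14,-0.1,1.2],0.48],[[-18,-0.2,1.5],0.6],[[-22,-0.2,1.8],0.72],[[-25.3,-0.3,2],0.84],[[-27.3,-0.3,2],0.95]]'; python3 -m jog '[[[0,0,0],0.12],[[0,0,0],0.24],[[0,0,0],0.36],[[0,0,0],0.48],[[0,0,0],0.6],[[0,0,0],0.66],[[0,0,0],0.677],[[0,0,0],0.677]]'; python3 go.py .456 -.117 .004 1.3; python3 -c "
from h import *
s=snap('top','t3')['frame'];s2=snap('side','s3_')['frame']
r=lambda c:cv2.resize(c,(400,400),interpolation=cv2.INTER_CUBIC)
cv2.imwrite('pics/v3.png',np.hstack([r(s[160:235,192:267]),r(s2[140:240,200:300])]))"
```

```text
time_s: 8.3
tool_pos: [0.455, -0.1197, 0.1192]
tool_rot: [-3.139, 0.002, 0.691]
wrist_force: [0.7, -0.5, -0.1]
finger_gap: 0.0642
grasp_force: 0.0
time_s: 8.97
tool_pos: [0.4554, -0.1167, 0.12]
tool_rot: [-3.141, 0.002, 0.024]
wrist_force: [0.1, -0.5, 0.7]
finger_gap: 0.0643
grasp_force: 0.0
shift cm [ 0.06  0.03 11.6 ] twist 0.001 dist 0.116
```

View pics/v3.png

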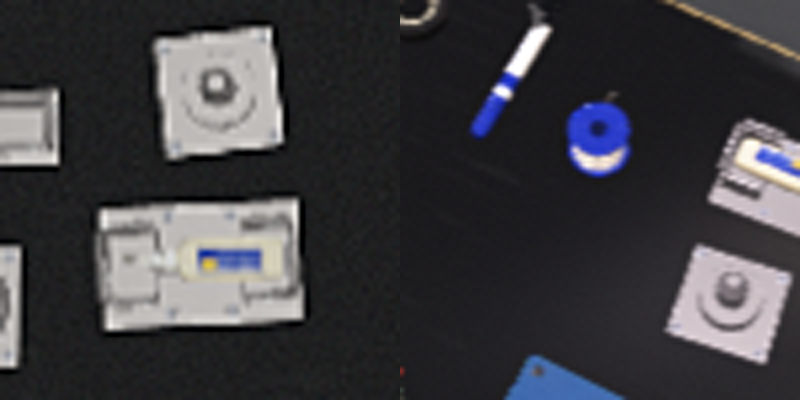

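The bottle is seated and centred in its cradle (crop 235,258). The pen is next.

```bash
python3 -m jog '[[[0,0,2],0],[[0,0,5],0],[[0,0,8],0],[[0,0,10],0],[[0,0,11],0],[[0,0,11.5],0],[[0,0,11.7],0],[[0,0,11.7],0]]'; python3 -m jog '[[[0,0,0],0],[[0,0,0],0],[[0,0,0],0],[[0,0,0],0],[[0,0,0],0],[[0,0,0],0],[[0,0,0],0],[[0,0,0],0]]' 5 50;  python3 -m jog '[[[0,0,-1],0],[[0,0,-3],0],[[0,0,-6],0],[[0,0,-9],0],[[0,0,-11],0],[[0,0,-11.7],0],[[0,0,-11.7],0],[[0,0,-11.7],0]]'; python3 go.py .5285 .3385 .12 93.6
```

```text
time_s: 9.73
tool_pos: [0.4561, -0.117, 0.0043]
tool_rot: [-3.142, 0.0, 0.023]
wrist_force: [-0.6, -0.2, 0.3]
finger_gap: 0.0642
grasp_force: 0.0
time_s: 10.4
tool_pos: [0.4563, -0.1171, 0.0049]
tool_rot: [3.141, -0.001, 0.023]
wrist_force: [-0.5, 0.1, 5.3]
finger_gap: 0.0125
grasp_force: 48.8
time_s: 11.07
tool_pos: [0.4558, -0.1169, 0.1208]
tool_rot: [-3.142, 0.0, 0.023]
wrist_force: [-0.2, 0.4, 0.6]
finger_gap: 0.0127
grasp_force: 49.1
shift cm [  8.31 -45.36   0.08] twist -1.611 dist 0.461
```

```bash
python3 go.py .5285 .3385 .12 93.6 .4926 .111 .1205 50; python3 -m jog '[[[0.3,-1.5,0],-0.05],[[0.7,-4,0],-0.15],[[1.3,-7.2,0],-0.27],[[1.9,-10.4,0],-0.39],[[2.5,-13.6,0],-0.51],[[3.1,-16.8,0],-0.63],[[3.7,-20,0],-0.75],[[4.2,-22.7,0],-0.85]]';  python3 go.py .5285 .3385 .12 93.6
```

```text
shift cm [ 19.74 -11.87   0.05] twist -0.761 dist 0.23
time_s: 11.73
tool_pos: [0.492, 0.113, 0.1194]
tool_rot: [-3.139, 0.002, 0.879]
wrist_force: [1.5, 0.4, -0.1]
finger_gap: 0.0124
grasp_force: 49.1
shift cm [ 19.7  -11.57  -0.06] twist -0.754 dist 0.228
```

```bash
python3 -m jog '[[[2.7,-1.6,0],-0.11],[[5.4,-3.2,0],-0.22],[[8.1,-4.8,0],-0.33],[[10.8,-6.4,0],-0.44],[[13.5,-8.1,0],-0.55],[[16.2,-9.7,0],-0.65],[[18.5,-11.1,0],-0.72],[[19.7,-11.8,0],-0.76]]'; python3 -m jog '[[[0,0,0],0],[[0,0,0],0],[[0,0,0],0],[[0,0,0],0],[[0,0,0],0],[[0,0,0],0],[[0,0,0],0],[[0,0,0],0]]';  python3 go.py .5285 .3385 .025 93.6; python3 -c "
from h import *
s2=snap('side','s4_')['frame']
cv2.imwrite('pics/v4.png',cv2.resize(s2[180:260,290:390],(800,600),interpolation=cv2.INTER_CUBIC))"
```

```text
time_s: 12.4
tool_pos: [0.5283, 0.3402, 0.1188]
tool_rot: [-3.139, 0.001, 1.638]
wrist_force: [-0.0, -0.4, -1.6]
finger_gap: 0.013
grasp_force: 49.1
time_s: 13.07
tool_pos: [0.5291, 0.3373, 0.1215]
tool_rot: [3.141, -0.0, 1.632]
wrist_force: [0.1, -0.2, -0.2]
finger_gap: 0.0126
grasp_force: 49.1
shift cm [ 0.12 -0.06  9.65] twist -0.002 dist 0.097
```

View pics/v4.png

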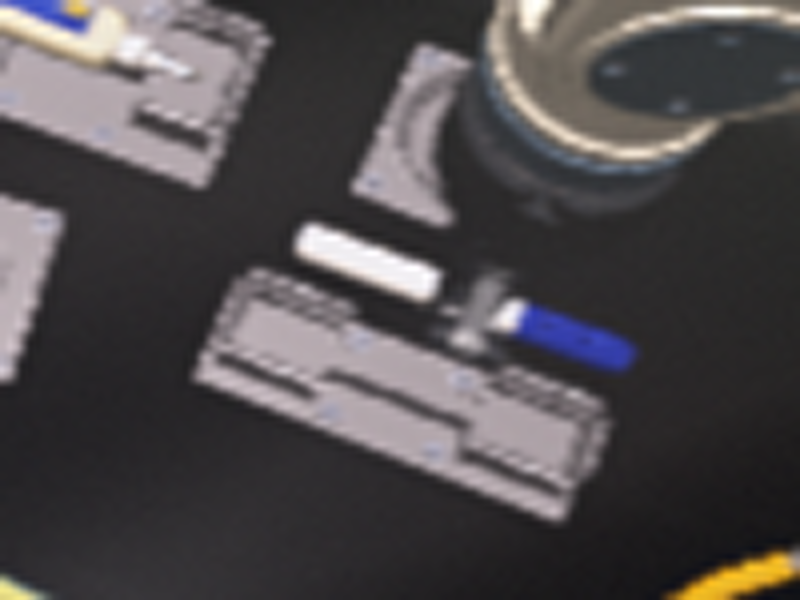

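```bash
python3 -c "
from h import *
f=lambda u,v:p2w('s4_',u/8+290,v/7.5+180,.1246)
a=f(300,240);b=f(634,357);print(a,b,(a+b)/2,np.linalg.norm(a-b),np.degrees(np.arctan2(*(b-a)[1::-1])))"
python3 -m jog '[[[0.1,-0.1,1],0],[[0.1,-0.1,3.5],0],[[0.1,-0.1,6],0],[[0.1,-0.1,8],0],[[0.1,-0.1,9],0],[[0.1,-0.1,9.4],0],[[0.1,-0.1,9.6],0],[[0.1,-0.1,9.6],0]]'
```

```text
[0.53403255 0.27906903 0.1246    ] [0.52302578 0.40688062 0.1246    ] [0.52852916 0.34297482 0.1246    ] 0.12828465348378512 94.92200451077429
time_s: 13.78
tool_pos: [0.5283, 0.3389, 0.0257]
tool_rot: [3.141, -0.0, 1.633]
wrist_force: [-0.2, 0.4, 0.4]
finger_gap: 0.0124
grasp_force: 49.1
```

```bash
python3 -m jog '[[[0,0,0],0],[[0,0,0],0],[[0,0,0],0],[[0,0,0],0],[[0,0,0],0],[[0,0,0],0],[[0,0,0],0],[[0,0,0],0]]' 60;  python3 -m jog '[[[0,0,-1],0],[[0,0,-3],0],[[0,0,-6],0],[[0,0,-9],0],[[0,0,-11],0],[[0,0,-11.5],0],[[0,0,-11.5],0],[[0,0,-11.5],0]]'; python3 go.py .4795 -.0168 .12 60
```

```text
time_s: 14.45
tool_pos: [0.528, 0.3387, 0.0253]
tool_rot: [3.142, -0.0, 1.633]
wrist_force: [-0.7, -0.2, 0.3]
finger_gap: 0.0512
grasp_force: 0.0
time_s: 15.12
tool_pos: [0.5278, 0.3386, 0.1401]
tool_rot: [-3.142, 0.0, 1.633]
wrist_force: [-1.0, -0.1, -0.4]
finger_gap: 0.0509
grasp_force: 0.0
shift cm [-35.17  -7.02   2.01] twist 0.586 dist 0.359
```

```bash
python3 -m jog '[[[-2,-0.4,0],0],[[-5,-1,0],0],[[-9,-1.8,0],0],[[-13,-2.6,0],0],[[-17,-3.4,0],0],[[-21,-4.2,0],0],[[-24,-4.8,0],0],[[-27,-5.4,0],0]]' 97; python3 -m jog '[[[-3,-0.6,0.5],0.1],[[-6,-1.2,1],0.2],[[-7.6,-1.5,1.5],0.3],[[-8.2,-1.6,2],0.4],[[-8.2,-1.6,2],0.5],[[-8.2,-1.6,2],0.586],[[-8.2,-1.6,2],0.586],[[-8.2,-1.6,2],0.586]]'; python3 go.py .4795 -.0168 .015 60; python3 -c "
from h import *
s=snap('top','t5')['frame'];s2=snap('side','s5_')['frame']
r=lambda c:cv2.resize(c,(400,400),interpolation=cv2.INTER_CUBIC)
cv2.imwrite('pics/v5.png',np.hstack([r(s[150:240,140:230]),r(s2[120:200,210:290])]))"
```

```text
time_s: 15.78
tool_pos: [0.4894, 0.0641, 0.1389]
tool_rot: [-3.139, -0.0, 1.632]
wrist_force: [0.7, 0.3, -0.5]
finger_gap: 0.0827
grasp_force: 0.0
time_s: 16.45
tool_pos: [0.4793, -0.0169, 0.1193]
tool_rot: [-3.14, 0.001, 1.049]
wrist_force: [-0.6, 0.6, -0.2]
finger_gap: 0.0832
grasp_force: 0.0
shift cm [2.000e-02 1.000e-02 1.043e+01] twist 0.002 dist 0.104
```

View pics/v5.png

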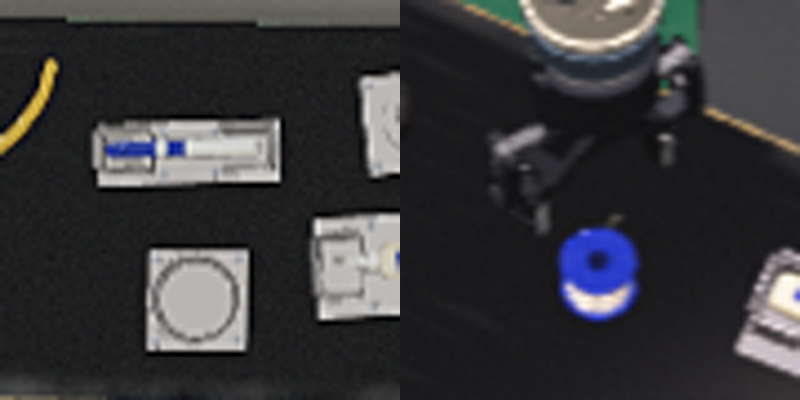

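The pen lies centred in its cradle (185,148), and the open gripper straddles the reel.

```bash
python3 -m jog '[[[0,0,1.5],0],[[0,0,4],0],[[0,0,6.5],0],[[0,0,8.5],0],[[0,0,9.7],0],[[0,0,10.2],0],[[0,0,10.4],0],[[0,0,10.4],0]]'; python3 -m jog '[[[0,0,0],0],[[0,0,0],0],[[0,0,0],0],[[0,0,0],0],[[0,0,0],0],[[0,0,0],0],[[0,0,0],0],[[0,0,0],0]]' 20 80;  python3 -m jog '[[[0,0,-1],0],[[0,0,-3],0],[[0,0,-5.5],0],[[0,0,-8],0],[[0,0,-10],0],[[0,0,-10.5],0],[[0,0,-10.5],0],[[0,0,-10.5],0]]'; python3 go.py .4025 .3255 .12 60
```

```text
time_s: 17.22
tool_pos: [0.48, -0.0169, 0.0163]
tool_rot: [-3.141, 0.0, 1.048]
wrist_force: [0.7, 0.7, -0.3]
finger_gap: 0.0828
grasp_force: 0.0
time_s: 17.88
tool_pos: [0.4804, -0.0171, 0.0176]
tool_rot: [3.14, -0.001, 1.047]
wrist_force: [-2.1, 0.1, 11.9]
finger_gap: 0.0495
grasp_force: 81.8
time_s: 18.55
tool_pos: [0.4796, -0.0169, 0.1206]
tool_rot: [-3.141, 0.0, 1.047]
wrist_force: [-0.2, -0.0, -2.6]
finger_gap: 0.0492
grasp_force: 83.5
shift cm [ 25.79 -23.8    0.06] twist -0.0 dist 0.351
```

```bash
python3 -m jog '[[[1,-0.9,0],0],[[3,-2.8,0],0],[[5.7,-5.3,0],0],[[8.4,-7.8,0],0],[[11.1,-10.3,0],0],[[13.8,-12.8,0],0],[[16.5,-15.3,0],0],[[19,-17.6,0],0]]'; python3 -m jog '[[[2.5,-2.3,0],0],[[4.5,-4.1,0],0],[[6,-5.5,0],0],[[6.6,-6,0],0],[[6.8,-6.2,0],0],[[6.8,-6.2,0],0],[[6.8,-6.2,0],0],[[6.8,-6.2,0],0]]'; python3 go.py .4025 .3255 .0255 60; python3 -c "
from h import *
s=snap('top','t6')['frame'];s2=snap('side','s6_')['frame']
r=lambda c:cv2.resize(c,(400,400),interpolation=cv2.INTER_CUBIC)
cv2.imwrite('pics/v6.png',np.hstack([r(s[170:240,140:210]),r(s2[150:230,305:385])]))"
```

```text
time_s: 19.22
tool_pos: [0.421, 0.2371, 0.1196]
tool_rot: [-3.14, 0.002, 1.047]
wrist_force: [0.6, 0.6, -2.7]
finger_gap: 0.0492
grasp_force: 83.5
time_s: 19.88
tool_pos: [0.4032, 0.3244, 0.121]
tool_rot: [-3.142, 0.001, 1.046]
wrist_force: [-0.2, 0.4, -1.7]
finger_gap: 0.0491
grasp_force: 83.4
shift cm [ 0.06 -0.11  9.55] twist -0.002 dist 0.096
```

View pics/v6.png

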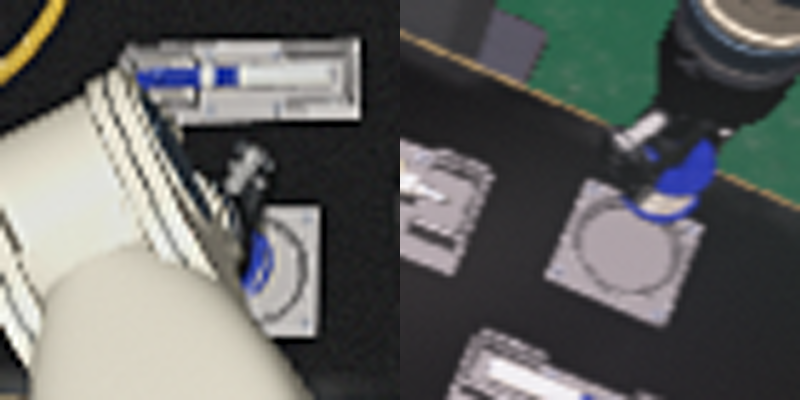

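```bash
python3 -c "
import cv2
s2=cv2.imread('pics/s6_.png')
cv2.imwrite('pics/v7.png',cv2.resize(s2[165:205,340:390],(800,600),interpolation=cv2.INTER_CUBIC))"
```

```text
(no output)
```

View pics/v7.png

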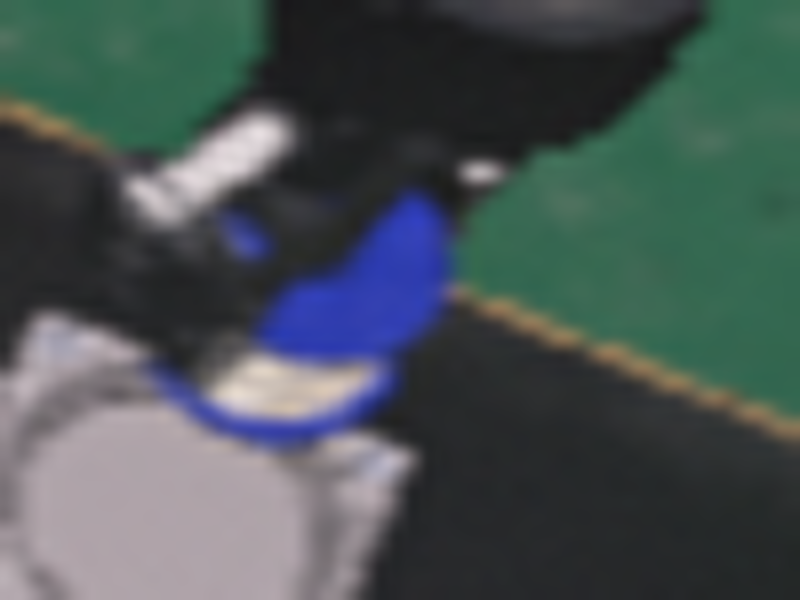

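The reel hangs upright: its lean in the picture matches the perspective towards the nadir. Lowering it into the dish.

```bash
python3 -m jog '[[[0,-0.1,1],0],[[0,-0.1,3.5],0],[[0,-0.1,6],0],[[0,-0.1,8],0],[[0,-0.1,8.8],0],[[0,-0.1,9.2],0],[[0,-0.1,9.4],0],[[0,-0.1,9.5],0]]'; python3 -m jog '[[[0,0,0],0],[[0,0,0],0],[[0,0,0],0],[[0,0,0],0],[[0,0,0],0],[[0,0,0],0],[[0,0,0],0],[[0,0,0],0]]' 97;  python3 -m jog '[[[0,0,-1],0],[[0,0,-3],0],[[0,0,-6],0],[[0,0,-8],0],[[0,0,-9.5],0],[[0,0,-10],0],[[0,0,-10],0],[[0,0,-10],0]]'; python3 go.py .4347 -.232 .12 60
```

```text
time_s: 20.65
tool_pos: [0.4025, 0.3261, 0.0268]
tool_rot: [3.141, -0.001, 1.047]
wrist_force: [0.1, 0.7, -2.5]
finger_gap: 0.0491
grasp_force: 83.4
time_s: 21.32
tool_pos: [0.4021, 0.326, 0.0263]
tool_rot: [3.142, -0.0, 1.047]
wrist_force: [-0.3, 0.9, -1.0]
finger_gap: 0.0829
grasp_force: 0.0
time_s: 21.98
tool_pos: [0.4019, 0.3259, 0.126]
tool_rot: [-3.142, 0.0, 1.047]
wrist_force: [-0.0, -0.2, -0.3]
finger_gap: 0.0829
grasp_force: 0.0
shift cm [-46.66  30.75   0.6 ] twist -0.0 dist 0.559
```

```bash
python3 -m jog '[[[-1.7,1.1,0.1],0],[[-4.5,3,0.2],0],[[-7.8,5.1,0.3],0],[[-11,7.3,0.4],0],[[-14.3,9.4,0.4],0],[[-17.5,11.5,0.4],0],[[-20.8,13.7,0.4],0],[[-24,15.8,0.4],0]]' 100; python3 -m jog '[[[-3.3,2.2,0],0],[[-6.6,4.4,0],0],[[-9.9,6.5,0],0],[[-13.2,8.7,0],0],[[-16.4,10.9,0],0],[[-19.4,12.8,0],0],[[-21.7,14.3,0],0],[[-22.6,14.9,0],0]]';python3 -m jog '[[[0,0,0],0],[[0,0,0],0],[[0,0,0],0],[[0,0,0],0],[[0,0,0],0],[[0,0,0],0],[[0,0,0],0],[[0,0,0],0]]'; python3 go.py .4347 -.232 .0 60; python3 -c "
from h import *
s=snap('top','t8')['frame'];s2=snap('side','s8_')['frame']
r=lambda c:cv2.resize(c,(400,400),interpolation=cv2.INTER_CUBIC)
cv2.imwrite('pics/v8.png',np.hstack([r(s[170:250,140:220]),r(s2[100:180,165:245])]))"
```

```text
time_s: 22.65
tool_pos: [0.4178, 0.0374, 0.1212]
tool_rot: [-3.14, 0.001, 1.047]
wrist_force: [1.0, 0.1, 0.2]
finger_gap: 0.0856
grasp_force: 0.0
time_s: 23.32
tool_pos: [0.4343, -0.2343, 0.1208]
tool_rot: [-3.14, 0.0, 1.044]
wrist_force: [-0.7, 0.6, -0.3]
finger_gap: 0.0853
grasp_force: 0.0
time_s: 23.98
tool_pos: [0.4348, -0.2307, 0.1224]
tool_rot: [3.141, 0.0, 1.047]
wrist_force: [-0.5, -0.5, 0.3]
finger_gap: 0.0854
grasp_force: 0.0
shift cm [-0.11  0.05 12.24] twist 0.0 dist 0.122
```

View pics/v8.png

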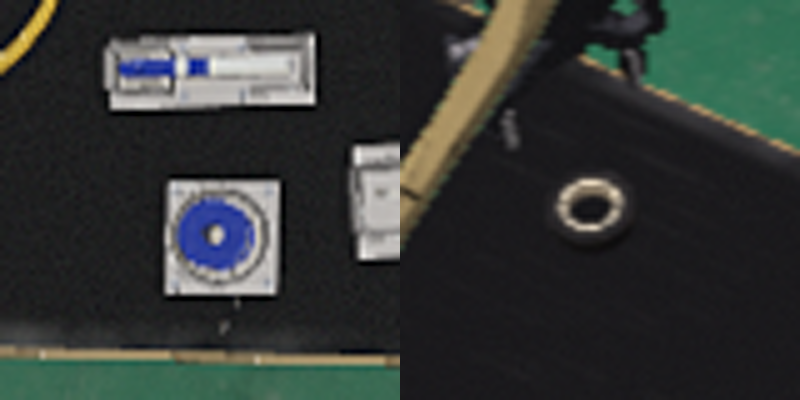

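```bash
python3 -c "
from h import *
print(p2w('t8',214/5+139.6,234/5+169.6,.049),p2w('t8',222/5+139.6,237/5+169.6,.006))
s=cv2.imread('pics/t8.png');h=cv2.cvtColor(s,cv2.COLOR_BGR2HSV);m=cv2.inRange(h,(110,120,80),(130,255,255));m[:205]=0;m[230:]=0;m[:,:170]=0;m[:,196:]=0
c=cv2.moments(m);u,v=c['m10']/c['m00'],c['m01']/c['m00'];print(c['m00']/255,u,v,p2w('t8',u,v,.049))
x=[p2w('t8',*p,.049) for p in [(u-7,v),(u+7,v)]];print(np.linalg.norm(x[0]-x[1]))"
```

```text
[0.40293676 0.32364758 0.049     ] [0.40330158 0.32456379 0.006     ]
139.0 182.36690647482015 216.32374100719426 [0.40321359 0.32378039 0.049     ]
0.05140369529585232
```

The reel is seated within about 1 mm of the dish centre. Now the tape.

```bash
python3 -m jog '[[[-0.1,0,1.5],0],[[-0.1,0,4.5],0],[[-0.1,0,7.5],0],[[-0.1,0,10],0],[[-0.1,0,11.3],0],[[-0.1,0,11.9],0],[[-0.1,0,12.2],0],[[-0.1,0,12.2],0]]'; python3 -m jog '[[[0,0,0],0],[[0,0,0],0],[[0,0,0],0],[[0,0,0],0],[[0,0,0],0],[[0,0,0],0],[[0,0,0],0],[[0,0,0],0]]' 40 50;  python3 -m jog '[[[0,0,-1],0],[[0,0,-3],0],[[0,0,-6],0],[[0,0,-9],0],[[0,0,-11],0],[[0,0,-12],0],[[0,0,-12],0],[[0,0,-12],0]]'; python3 go.py .559 .147 .12 60
```

```text
time_s: 24.75
tool_pos: [0.4343, -0.2321, 0.0003]
tool_rot: [-3.141, -0.0, 1.047]
wrist_force: [-0.6, 0.2, 0.6]
finger_gap: 0.0855
grasp_force: 0.0
time_s: 25.42
tool_pos: [0.4348, -0.2324, 0.0018]
tool_rot: [3.139, 0.0, 1.047]
wrist_force: [-2.8, 0.6, 8.4]
finger_gap: 0.0617
grasp_force: 52.5
time_s: 26.08
tool_pos: [0.4344, -0.2321, 0.121]
tool_rot: [3.14, 0.0, 1.047]
wrist_force: [-0.1, -0.0, -0.5]
finger_gap: 0.0617
grasp_force: 54.8
shift cm [39.06 -8.18  0.1 ] twist -0.0 dist 0.399
```

```bash
python3 -m jog '[[[1.2,-0.2,0],0],[[3.5,-0.7,0],0],[[6.5,-1.4,0],0],[[9.5,-2,0],0],[[12.5,-2.6,0],0],[[15.5,-3.2,0],0],[[18.5,-3.9,0],0],[[21.5,-4.5,0],0]]'; python3 -m jog '[[[3,-0.6,0],0],[[6,-1.3,0],0],[[9,-1.9,0],0],[[12,-2.5,0],0],[[14.5,-3.1,0],0],[[16.3,-3.5,0],0],[[17.3,-3.7,0],0],[[17.6,-3.7,0],0]]';python3 -m jog '[[[0,0,0],0],[[0,0,0],0],[[0,0,0],0],[[0,0,0],0],[[0,0,0],0],[[0,0,0],0],[[0,0,0],0],[[0,0,0],0]]'; python3 go.py .559 .147 .022 60; python3 -c "
from h import *
s2=snap('side','s9_')['frame']
cv2.imwrite('pics/v9.png',cv2.resize(s2[180:240,255:335],(800,600),interpolation=cv2.INTER_CUBIC))"
```

```text
time_s: 26.75
tool_pos: [0.5023, -0.021, 0.1191]
tool_rot: [-3.14, 0.001, 1.047]
wrist_force: [0.4, -1.1, -1.1]
finger_gap: 0.0614
grasp_force: 54.8
time_s: 27.42
tool_pos: [0.5584, 0.1494, 0.119]
tool_rot: [-3.14, 0.001, 1.049]
wrist_force: [-0.1, -1.2, -0.5]
finger_gap: 0.062
grasp_force: 54.8
time_s: 28.08
tool_pos: [0.5589, 0.1474, 0.1204]
tool_rot: [3.142, -0.0, 1.046]
wrist_force: [-0.2, -0.3, -0.5]
finger_gap: 0.0619
grasp_force: 54.8
shift cm [-0.03  0.03  9.84] twist -0.001 dist 0.098
```

View pics/v9.png

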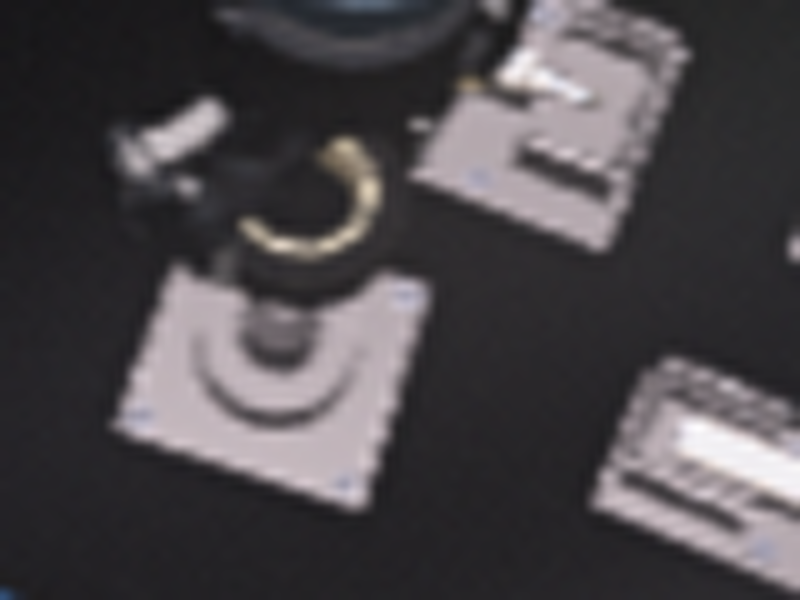

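```bash
python3 -c "
from h import *
print(p2w('s9_',308/10+254.5,195/10+179.5,.137),w2p('s9_',[[.559,.147,.137]])*10-[2545,1795])"
python3 -m jog '[[[0,0,1],0],[[0,0,2.5],0],[[0,0,4],0],[[0,0,5],0],[[0,0,5.5],0],[[0,0,5.5],0],[[0,0,5.5],0],[[0,0,5.5],0]]'
```

```text
[0.55953256 0.1504691  0.137     ] [[298.32751192 188.69460503]]
time_s: 28.8
tool_pos: [0.5593, 0.1477, 0.0659]
tool_rot: [3.141, -0.001, 1.047]
wrist_force: [0.3, 0.2, -1.4]
finger_gap: 0.0619
grasp_force: 54.8
```

```bash
python3 -m jog '[[[0,0,0.8],0],[[0,0,1.6],0],[[0,0,2.4],0],[[0,0,3.2],0],[[0,0,3.8],0],[[0,0,4.2],0],[[0,0,4.3],0],[[0,0,4.3],0]]'; python3 -m jog '[[[0,0,0],0],[[0,0,0],0],[[0,0,0],0],[[0,0,0],0],[[0,0,0],0],[[0,0,0],0],[[0,0,0],0],[[0,0,0],0]]' 100;  python3 -m jog '[[[0,0,-0.6],0],[[0,0,-2],0],[[0,0,-4],0],[[0,0,-7],0],[[0,0,-10],0],[[0,0,-12],0],[[0,0,-12],0],[[0,0,-12],0]]'; python3 go.py .45 -.15 .15 60
```

```text
time_s: 29.47
tool_pos: [0.5584, 0.1475, 0.0227]
tool_rot: [-3.141, 0.0, 1.047]
wrist_force: [-5.2, -0.6, 8.1]
finger_gap: 0.0616
grasp_force: 55.7
time_s: 30.13
tool_pos: [0.5589, 0.1476, 0.0222]
tool_rot: [-3.142, 0.0, 1.047]
wrist_force: [0.0, -0.5, 0.2]
finger_gap: 0.0853
grasp_force: 0.0
time_s: 30.8
tool_pos: [0.5595, 0.1477, 0.1438]
tool_rot: [3.139, -0.002, 1.047]
wrist_force: [0.1, 0.5, -1.3]
finger_gap: 0.0854
grasp_force: 0.0
shift cm [-31.25   5.42  -0.62] twist -0.0 dist 0.317
```

Seated contact was felt (8 N). I'll back the arm away and take a final look.

```bash
python3 -m jog '[[[-2,0.4,-0.1],0],[[-5,0.9,-0.3],0],[[-9,1.6,-0.5],0],[[-13,2.3,-0.6],0],[[-17,3,-0.6],0],[[-21,3.7,-0.6],0],[[-25,4.4,-0.6],0],[[-28,4.9,-0.6],0]]'; python3 -c "
from h import *
s=snap('top','t10')['frame'];s2=snap('side','s10_')['frame']
r=lambda c:cv2.resize(c,(400,400),interpolation=cv2.INTER_CUBIC)
cv2.imwrite('pics/v10.png',np.hstack([r(s[155:240,150:235]),r(s2[165:255,265:355])]))
for n in('t10','s10_'):print(w2p(n,[[.559,.147,.039]]))"
```

```text
time_s: 31.47
tool_pos: [0.4593, -0.1214, 0.1473]
tool_rot: [-3.14, 0.001, 1.046]
wrist_force: [1.2, -1.3, -0.2]
finger_gap: 0.0853
grasp_force: 0.0
[[231.91750769 175.7412305 ]]
[[282.08344301 211.01955811]]
```

View pics/v10.png

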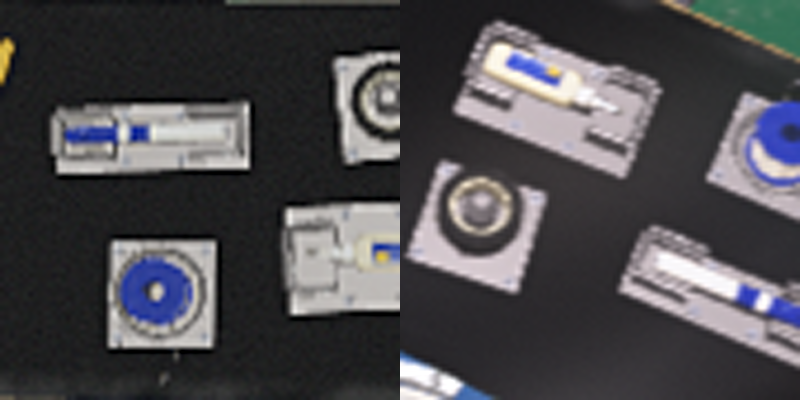

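All four lie in their holders: tape around the pin (480,205 in the side half), reel upright in the dish (157,292), and pen (150,132) and bottle (540,75) flat in their cradles.

```bash
python3 -m jog '[[[0,0,0],0],[[0,0,0],0],[[0,0,0],0],[[0,0,0],0],[[0,0,0],0],[[0,0,0],0],[[0,0,0],0],[[0,0,0],0]]'; python3 -c "
from rig import bot;print(bot.job_done())"
```

```text
time_s: 32.23
tool_pos: [0.4613, -0.1191, 0.1483]
tool_rot: [3.142, -0.0, 1.047]
wrist_force: [-0.2, -0.0, 0.3]
finger_gap: 0.0856
grasp_force: 0.0
the job is handed in; nothing more can be done
None
```

The tape, reel, pen and cement bottle are all in their own holders and released, and I handed the job in at about 32 s; the final pictures show all four seated, the cutters and tall bottle were never approached, and no verdict came back.

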